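# Press home the caps along the carousel's row of tubes

### The job

Five capped tubes stand in a row round the rim of the sample carousel, their white push caps not yet pushed in. Run along the row with closed fingertips from one end to the other (start at either end), pressing each cap down gently until it is fully home before going on to the next. Do not lift any tube out of its socket, and leave the open tubes and the other things on the bench as they are.

Things in the scene. Friction and masses are not known exactly. Their poses are not given: they have to be found in the camera images.
- carousel: black plastic sample carousel standing fixed on the bench: round base 272 mm across, 24 sockets (collars 26 mm across, tops 47 mm above the bench) on a circle of 115 mm radius, 15 degrees or 30 mm apart; steel stem and black carrying knob (48 mm across, top at 95 mm) on its axis. Origin: on its axis at bench level, z up; x points from the axis to the middle one of the five capped tubes.
- tube1: first of the five capped tubes, at one end of the row; tubes 1 to 5 stand in neighbouring sockets, in this order anticlockwise seen from above. Pale plastic test tube 16 mm across, 75 mm tall, about 25 g with its cap, standing loose in its socket, about 1 mm play all round. Origin: centre of its underside, 12 mm above the bench; z up the tube; its rim is 75 mm above the origin.
- cap1_top (a point): centre of the flat top of the white ribbed push cap of tube 1 (20 mm across, 8 mm high); fully home, its underside sits on the tube's rim and its top is 95 mm above the bench; at the start it stands 5 to 8 mm higher, each cap differently
- cap1 (a joint): how far the cap of tube 1 is pressed down, m: 0 = standing 8 mm off the rim, 0.008 = fully home (rigid stop); starts between 0 and 0.003. A friction fit: it slides down under about 5 N and stays where it is left
- tube2: capped tube 2 of the row, like tube1
- cap2_top (a point): the same on tube 2
- cap2 (a joint): the same for tube 2
- tube3: capped tube 3 of the row, like tube1
- cap3_top (a point): the same on tube 3
- cap3 (a joint): the same for tube 3
- tube4: capped tube 4 of the row, like tube1
- cap4_top (a point): the same on tube 4
- cap4 (a joint): the same for tube 4
- tube5: capped tube 5 of the row, at its other end, like tube1
- cap5_top (a point): the same on tube 5
- cap5 (a joint): the same for tube 5
- open_a: open, empty tube without a cap, same tube (16 mm across, 75 mm tall), loose in a carousel socket 135 degrees anticlockwise round from the middle capped tube; not part of the work. Origin: centre of its underside, 12 mm above the bench.
- open_b: open, empty tube without a cap, same tube (16 mm across, 75 mm tall), loose in a carousel socket 195 degrees anticlockwise round from the middle capped tube; not part of the work. Origin: centre of its underside, 12 mm above the bench.
- reagent: bystander: amber bottle 48 mm across, 100 mm tall, standing loose beside the carousel. Origin: centre of its underside.
- pen: bystander: grey marker pen 130 mm long, 15 mm thick, lying loose beside the carousel along its own x. Origin: under its middle, at bench level.
- dish: bystander: shallow open metal tray 90 x 70 x 25 mm, loose beside the carousel. Origin: centre of its underside.
There are look-alikes about, which are no part of the job. Leave any green look-alike of the tube2 alone.

How it is judged:
On the way, in this order (a step that is already met when the one before it is completed fails the run):
1. 1 cap in a row, counted from one end, pressed home, the rest of the row not yet (((value of joint cap1 above 0.0065 m and not (value of joint cap2 above 0.0065 m) and not (value of joint cap3 above 0.0065 m) and not (value of joint cap4 above 0.0065 m) and not (value of joint cap5 above 0.0065 m)) or (value of joint cap5 above 0.0065 m and not (value of joint cap4 above 0.0065 m) and not (value of joint cap3 above 0.0065 m) and not (value of joint cap2 above 0.0065 m) and not (value of joint cap1 above 0.0065 m)))), for 0.2 s.
2. 2 caps in a row, counted from one end, pressed home, the rest of the row not yet (((value of joint each of cap1, cap2 above 0.0065 m and not (value of joint cap3 above 0.0065 m) and not (value of joint cap4 above 0.0065 m) and not (value of joint cap5 above 0.0065 m)) or (value of joint each of cap5, cap4 above 0.0065 m and not (value of joint cap3 above 0.0065 m) and not (value of joint cap2 above 0.0065 m) and not (value of joint cap1 above 0.0065 m)))), for 0.2 s.
3. 3 caps in a row, counted from one end, pressed home, the rest of the row not yet (((value of joint each of cap1, cap2, cap3 above 0.0065 m and not (value of joint cap4 above 0.0065 m) and not (value of joint cap5 above 0.0065 m)) or (value of joint each of cap5, cap4, cap3 above 0.0065 m and not (value of joint cap2 above 0.0065 m) and not (value of joint cap1 above 0.0065 m)))), for 0.2 s.
4. 4 caps in a row, counted from one end, pressed home, the rest of the row not yet (((value of joint each of cap1, cap2, cap3, cap4 above 0.0065 m and not (value of joint cap5 above 0.0065 m)) or (value of joint each of cap5, cap4, cap3, cap2 above 0.0065 m and not (value of joint cap1 above 0.0065 m)))), for 0.2 s.
5. 5 caps in a row, counted from one end, pressed home (value of joint each of cap1, cap2, cap3, cap4, cap5 above 0.0065 m), for 0.2 s.
At the end, for the whole second after the job is handed in: All five caps are pressed home (within 1.5 mm of the stop), and all seven tubes stand at rest on the floor of their sockets (within 4 mm, tilted less than 7 degrees) (all of step 5 and z of each of tube1, tube2, tube3, tube4, tube5, open_a, open_b in the frame of carousel below 0.016 m and angle between each of tube1, tube2, tube3, tube4, tube5, open_a, open_b's own z axis and vertical below 0.12 rad and linear speed of each of tube1, tube2, tube3, tube4, tube5, open_a, open_b below 0.02 m/s); the robot touches nothing.
It fails at once if a tube was lifted more than 10 mm in its socket (z of any of tube1, tube2, tube3, tube4, tube5, open_a, open_b in the frame of carousel above 0.022 m).
It fails at once if a cap was pressed roughly, with more than 35 N (contact force between the fingers and tube1 above 35 N or contact force between the fingers and tube2 above 35 N or contact force between the fingers and tube3 above 35 N or contact force between the fingers and tube4 above 35 N or contact force between the fingers and tube5 above 35 N).
It fails at once if a bystander or an open tube was moved more than 15 mm (distance of any of reagent, pen, dish, open_a, open_b from where it was at the start of the episode above 0.015 m).
It also fails if it takes over 48 s, if anything falls off the work surface, if the arm or the gripper's body presses on something with over 40 N, if the wrist force passes 120 N, or if a joint passes its speed limit or range.

### The arm

A 6-joint arm with a two-finger parallel gripper is mounted at the origin on the work surface. World frame = base frame: x ahead of the robot, y to its left, z up, the work surface at z = 0. Lengths are in m, angles in rad, forces in N, time in s.
With the tool pointing down it reaches from about 0.375 to 0.975 m from the base axis. Payload 3.8 kg.
Tool frame: the origin (TCP) lies between the finger pads; the fingertips stand 17 mm ahead of it and the grasp point (between the pads) lies 2 mm behind it; z points along the fingers, x is the direction in which the jaws open and shut, and the axes are right-handed (so a half turn about z gives the same grasp; the last joint's range is limited). The gripper opens to 85 mm and grips with 20 to 120 N. Pads are 22 mm wide; open, the fingers measure 114 mm over their backs; the gripper's body (76 mm by 85 mm) begins 54 mm behind the grasp point. The pads swing forward as they close: fully open they stand 13 mm farther back than shut.
Start: joints at [-1.184, 0.264, 1.604, -0, 1.274, -0.037], TCP at [0.278, -0.615, 0.248] pointing down, gripper open.
Joint ranges: [-2.63, 2.63], [-0.94, 2.18], [0.31, 2.57], [-1.31, 4.45], [0, 2.66], [-2.55, 2.55]. Speed limits (rad/s): [2.57, 2.57, 3.14, 3.14, 3.14, 3.14].

### API

Orientations are given as a unit quaternion [x, y, z, w].
In Python, from cell import r, optics, job gives the robot as it stands.
- The arm moves only by the tool drive_tool, never from a script. Its argument "series" is a list of rows, each an object with "delta_pos": the shift along the tool's x, y, z in cm, a list of three; "yaw": the turn about the tool's z in degrees. In form: [{"delta_pos": [dx, dy, dz], "yaw": yaw}, ...]. A call has 1 to 8 rows; each row is the pose to reach, as a shift and turn from the pose measured when the call began, along the tool's axes at that moment; what a row does not reach only later rows make up. A row lasts 1/10 s, in which the tool goes at most 50 mm and 8.59 degrees, less where a joint would pass 70% of its speed; a pose out of reach is approached as far as the arm can. A call with a gripper value outside its range is refused whole. "claw" is the finger opening in cm, from 0 to 8.54, set as the call begins (left out, the last holds). The fingers move at their own pace and stop on an object; "squeeze" is the grip in N (left out, the last holds). Time passes only in rows, so rows that repeat a pose let the fingers close. It gives the time, the measured TCP pose, the force and the opening at its end, in the units of the state.
- r.get_obs(): the state, without advancing time (a new reading comes with each control period).
- optics.get_image(name): name is "scene" or "top" or "wrist"; returns a dict with "color" (400x640x3 uint8, red, green, blue), "range_z" (400x640 float32, m along the optical axis (not along the pixel's ray), 0 where there is no reading), "fx", "fy", "cx", "cy" (pixels), "k1" (the pictures are not rectified: a ray, as slopes to the right and down, at radius r is drawn at 1 + k1 r^2 times it, then the intrinsics apply), "origin" and "orientation" of the camera in the world. Camera axes: x right, y down, z forward; pixel columns grow to the right and rows downward; lengths in m; the calibration is good to about 2 mm. A picture is of the moment at which its call begins.
- job.job_done(): hands the job in, once; it reports no verdict.
The state is a dict: "clock": time; "qpos": joint angles; "qvel": joint speeds; "joint_efforts": joint torques, N m; "position": TCP position; "eef_rot": TCP orientation; "ft_force": force on the tool from outside, world axes, zero at the start; "torque": the same for the moment, N m; "width": finger opening in m.
Only numpy, scipy, OpenCV 4.12 (cv2) and the standard library are available. Lean on these libraries where they do the work, as an engineer would, in place of code of your own. Each camera call takes 0.05 s, during which the arm holds its last target.

## Working session

There is one attempt and no reset: what is moved stays moved. The work goes in short steps, Python scripts to look and compute and a tool call to move; the robot and the scene stay as the last step left them, time stands still between calls to the robot, and variables do not carry over. Pictures are saved under pics/ and viewed, and the job is handed in when it is done.

Besides the shell and the picture viewer there is one more tool, called after "Call:" in YAML: its name, and indented under it one key for each argument. drive_tool: Moves the arm, as the interface text tells. Its arguments: {"type":"object","properties":{"series":{"type":"array"},"claw":{"type":"number"},"squeeze":{"type":"number"}},"required":["series"]}

```bash
mkdir -p pics; ls; python3 - <<'E'
from cell import r, optics, job
import cv2,numpy as np
print(r.get_obs())
for n in ["scene","top","wrist"]:
    d=optics.get_image(n)
    cv2.imwrite(f"pics/{n}0.png",d["color"][:,:,::-1])
    np.savez(f"{n}0.npz",**d)
    print(n,{k:v for k,v in d.items() if k not in("color","range_z")})
E
```

```text
pics
{'clock': 0.0, 'qpos': array([-1.18387598e+00,  2.64759832e-01,  1.60540708e+00,  3.24501094e-05,
        1.27369919e+00, -3.68903065e-02]), 'qvel': array([-0.00018954,  0.00100548,  0.00105645,  0.00047852, -0.00098359,
       -0.0010537 ]), 'joint_efforts': array([ 6.39274822e-04, -5.15096605e+01, -3.67317796e+01, -1.06009165e-04,
        1.28565927e-02,  1.18640909e-05]), 'position': array([ 0.27733093, -0.61461869,  0.24693963]), 'eef_rot': array([ 8.40007868e-01, -5.42573027e-01, -9.22575379e-04, -6.64258023e-04]), 'ft_force': array([ 1.06096172, -0.08948111,  0.47107893]), 'torque': array([ 0.00297823,  0.04484678, -0.00218431]), 'width': 0.08560881097659467}
scene {'fx': 497.07858798117053, 'fy': 497.07858798117053, 'cx': 325.5874776820769, 'cy': 198.39566342055508, 'k1': 0.006816322655030872, 'origin': array([0.8132594 , 0.49038429, 0.93047821]), 'orientation': array([ 0.24769103,  0.9277855 , -0.27154758, -0.06422721])}
top {'fx': 373.1972286680121, 'fy': 373.1972286680121, 'cx': 320.33193958218726, 'cy': 201.98758742185402, 'k1': 0.018267264645088516, 'origin': array([0.37653904, 0.03188707, 0.98786201]), 'orientation': array([-0.69868869,  0.7093009 , -0.07765983,  0.05191623])}
wrist {'fx': 343.38592793571496, 'fy': 343.38592793571496, 'cx': 320.1019394483322, 'cy': 205.37824161299156, 'k1': 0.005742903734924493, 'origin': array([ 0.34709066, -0.58372578,  0.37268711]), 'orientation': array([ 0.83051895, -0.53569759, -0.08411167,  0.1272462 ])}
```

View pics/scene0.png

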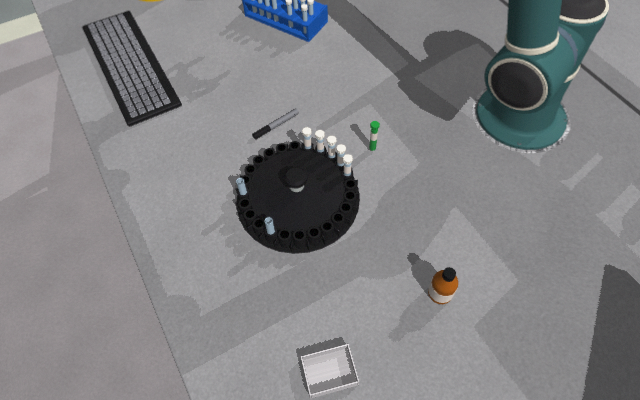

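View pics/top0.png

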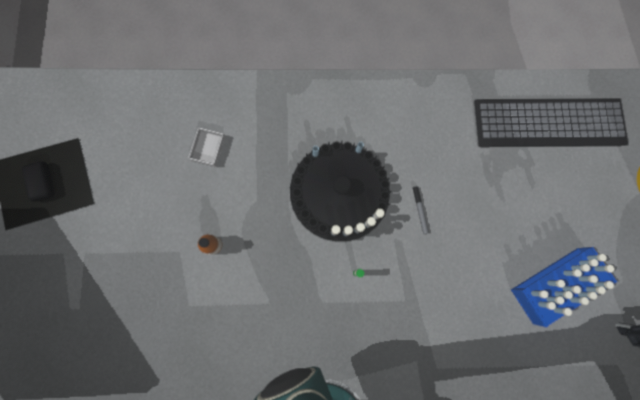

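View pics/wrist0.png

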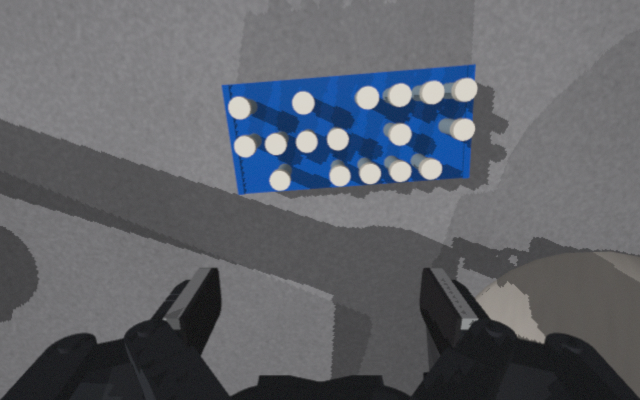

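The scene view shows the carousel with the five white caps at about (307,138)–(348,163). In the top view they are at (336,230)–(379,213). The green look-alike is at (360,272) in the top view, and the blue rack of other white caps is far off to the right. Next I'll measure the caps.

```bash
cat > h.py <<'E'
import numpy as np, cv2
from scipy.spatial.transform import Rotation as R
def load(n): return dict(np.load(n+".npz"))
def pts(d,u,v,z=None):
    K=np.array([[d["fx"],0,d["cx"]],[0,d["fy"],d["cy"]],[0,0,1]],float)
    s=cv2.undistortPoints(np.stack([u,v],-1).astype(float).reshape(-1,1,2),K,np.array([float(d["k1"]),0,0,0]))[:,0]
    ray=np.c_[s,np.ones(len(s))]@R.from_quat(d["orientation"]).as_matrix().T
    return d["origin"],ray
def cloud(d):
    v,u=np.mgrid[0:400,0:640]
    o,ray=pts(d,u.ravel(),v.ravel())
    z=d["range_z"].ravel()
    P=o+ray*z[:,None]; P[z==0]=np.nan
    return P.reshape(400,640,3)
E
python3 - <<'E'
from h import *
for n in["top","scene"]:
    d=load(n+"0");P=cloud(d);c=d["color"].astype(int)
    white=(c.min(2)>150)&(c.max(2)-c.min(2)<40)
    m=(white&(P[...,2]>0.06)&(P[...,2]<.13)&(abs(P[...,0]-.5)<.3)&(abs(P[...,1]+.0)<.3)).astype(np.uint8)
    k,l,st,ce=cv2.connectedComponentsWithStats(m)
    for i in range(1,k):
        q=P[l==i]; print(n,st[i],ce[i].round(1),np.median(q,0).round(4),q[:,2].max().round(4))
    # carousel
    m=(P[...,2]>0.035)&(P[...,2]<.055)&(c.max(2)<70)&(abs(P[...,1]+.0)<.3)&(P[...,0]>.25)&(P[...,0]<.8)
    q=P[m]; print(m.sum(),q.mean(0),np.percentile(q,[1,99],axis=0).round(3))
    im=d["color"][:,:,::-1]
    y,x=(130,280) if n=="top" else (110,220)
    cv2.imwrite(f"pics/{n}z.png",cv2.resize(im[y:y+150,x:x+170],None,fx=4.5,fy=4,interpolation=cv2.INTER_CUBIC))
E
```

```text
top [376 209   8   8  52] [379.4 212.7] [ 0.5129 -0.1445  0.099 ] 0.1028
top [367 217   8   8  52] [370.8 220.7] [ 0.4932 -0.1231  0.1008] 0.1042
top [357 223   8   8  51] [360.2 226.7] [ 0.4791 -0.0963  0.101 ] 0.1049
top [332 226   8   8  52] [335.3 229.4] [ 0.4739 -0.0361  0.099 ] 0.1029
top [345 226   7   8  47] [348.  229.7] [ 0.4724 -0.0672  0.0991] 0.1027
5936 [ 0.58997863 -0.05487508  0.04664549] [[ 0.476 -0.176  0.038]
 [ 0.704  0.06   0.054]]
scene [302 127  10  19 104] [307.1 134.5] [ 0.5144 -0.1406  0.0993] 0.1037
scene [315 130  10  11  75] [319.8 134.6] [ 0.4939 -0.121   0.1012] 0.1047
scene [373 133   5   3  10] [375.  134.3] [ 0.3728 -0.0867  0.0628] 0.0685
scene [327 136   9  11  76] [331.2 140.6] [ 0.4813 -0.0939  0.1018] 0.1058
scene [319 142   5   7  26] [320.8 144.8] [ 0.4944 -0.1175  0.0694] 0.0805
scene [336 144  17  29 184] [345.  156.6] [ 0.4753 -0.0412  0.0994] 0.1041
scene [330 148   3   7   9] [330.4 151.4] [ 0.4857 -0.0915  0.066 ] 0.0788
scene [238 178   3   1   3] [239. 178.] [ 0.6899 -0.1153  0.0871] 0.0874
scene [298 189   2   2   3] [298.3 189.3] [ 0.5914 -0.0428  0.0633] 0.0644
scene [265 218   2   2   2] [265.5 218.5] [ 6.848e-01 -4.000e-04  8.620e-02] 0.0872
scene [270 223   1   1   1] [270. 223.] [0.6824 0.0159 0.091 ] 0.091
7996 [ 0.5943303  -0.04697202  0.04742728] [[ 0.479 -0.175  0.036]
 [ 0.708  0.064  0.055]]
```

```bash
cat >> h.py <<'E'
def proj(d,P,o=None,q=None):
    Rm=R.from_quat(d["orientation"] if q is None else q).as_matrix()
    p=(np.atleast_2d(P)-(d["origin"] if o is None else o))@Rm
    K=np.array([[d["fx"],0,d["cx"]],[0,d["fy"],d["cy"]],[0,0,1]],float)
    return cv2.projectPoints(p,np.zeros(3),np.zeros(3),K,np.array([float(d["k1"]),0,0,0]))[0][:,0]
E
python3 - <<'E'
from h import *
from scipy.optimize import least_squares
t=load("top0");s=load("scene0")
# circle fit on depth cap positions, 15deg spacing
C=np.array([[.5129,-.1445],[.4932,-.1231],[.4791,-.0963],[.4724,-.0672],[.4739,-.0361]])
f=lambda p:(np.c_[p[0]+.115*np.cos(p[2]-np.radians(15)*(np.arange(5)-2)),p[1]+.115*np.sin(p[2]-np.radians(15)*(np.arange(5)-2))]-C).ravel()
r=least_squares(f,[.59,-.055,3.5]);print(r.x,np.degrees(r.x[2]),(r.fun*1e3).round(1))
w=load("wrist0")
T=R.from_quat([8.40007868e-01,-5.42573027e-01,-9.2e-4,-6.6e-4]);p=np.array([.27733,-.61462,.24694])
print("cam in tool",T.inv().apply(w["origin"]-p), (T.inv()*R.from_quat(w["orientation"])).as_matrix().round(3))
print(T.as_matrix().round(3))
np.savez("cam_tool.npz",o=T.inv().apply(w["origin"]-p),q=(T.inv()*R.from_quat(w["orientation"])).as_quat())
c3=np.r_[C[2],.1]
yaw=-86
T2=T*R.from_euler('z',yaw,degrees=True)
for off in(0,.03,.06):
    for dz in (0,.04):
        tp=np.r_[c3[:2],.247-dz]+off*T2.as_matrix()[:,1]
        o=tp+T2.apply(T.inv().apply(w["origin"]-p)); q=(T2*T.inv()*R.from_quat(w["orientation"])).as_quat()
        print(off,dz,proj(w,np.c_[C,np.full(5,.1)],o,q).round(0).tolist(), "shift tool cm",(T.inv().apply(tp-p)*100).round(1))
E
```

```text
[ 0.5870962  -0.0567395   3.49077835] 200.0068665184302 [ 0.3 -0.3 -0.3  0.4 -0.1  0.2  0.1  0.4 -0.1 -0.7]
cam in tool [ 0.00024206 -0.07630757 -0.12573955] [[ 1.     0.001 -0.001]
 [-0.001  0.953  0.302]
 [ 0.001 -0.302  0.953]]
[[ 0.411 -0.912 -0.001]
 [-0.912 -0.411  0.002]
 [-0.002 -0.    -1.   ]]
0 0 [[337.0, 257.0], [325.0, 228.0], [320.0, 194.0], [325.0, 159.0], [341.0, 122.0]] shift tool cm [-38.9 -39.7   0.1]
0 0.04 [[340.0, 280.0], [325.0, 248.0], [320.0, 209.0], [326.0, 168.0], [344.0, 126.0]] shift tool cm [-38.9 -39.7   4.1]
0.03 0 [[338.0, 225.0], [325.0, 194.0], [320.0, 158.0], [325.0, 120.0], [342.0, 80.0]] shift tool cm [-36.  -39.5   0.1]
0.03 0.04 [[340.0, 244.0], [326.0, 209.0], [320.0, 168.0], [326.0, 124.0], [345.0, 77.0]] shift tool cm [-35.9 -39.5   4.1]
0.06 0 [[338.0, 191.0], [325.0, 158.0], [320.0, 119.0], [325.0, 78.0], [342.0, 36.0]] shift tool cm [-33.  -39.3   0.1]
0.06 0.04 [[341.0, 205.0], [326.0, 168.0], [320.0, 123.0], [326.0, 75.0], [346.0, 25.0]] shift tool cm [-33.  -39.3   4.1]
```

Call:
drive_tool:
  series:
    - {"delta_pos": [-38.9,-39.7,0],"yaw": -86}
    - {"delta_pos": [-38.9,-39.7,0],"yaw": -86}
    - {"delta_pos": [-38.9,-39.7,0],"yaw": -86}
    - {"delta_pos": [-38.9,-39.7,0],"yaw": -86}
    - {"delta_pos": [-38.9,-39.7,0],"yaw": -86}
    - {"delta_pos": [-38.9,-39.7,0],"yaw": -86}
    - {"delta_pos": [-38.9,-39.7,0],"yaw": -86}
    - {"delta_pos": [-38.9,-39.7,0],"yaw": -86}
  claw: 0
  squeeze: 30

```text
clock: 0.95
position: [0.4228, -0.2405, 0.2479]
eef_rot: [1.0, 0.029, -0.0, -0.001]
ft_force: [0.9, -0.9, -0.3]
width: 0.0
```

Call:
drive_tool:
  series:
    - {"delta_pos": [6.4,-14.1,0],"yaw": -16.7}
    - {"delta_pos": [6.4,-14.1,0],"yaw": -16.7}
    - {"delta_pos": [6.4,-14.1,0],"yaw": -16.7}
    - {"delta_pos": [6.4,-14.1,0],"yaw": -16.7}
    - {"delta_pos": [6.4,-14.1,0],"yaw": -16.7}
    - {"delta_pos": [6.4,-14.1,0],"yaw": -16.7}

```text
clock: 1.55
position: [0.478, -0.0966, 0.2479]
eef_rot: [0.985, 0.174, -0.0, -0.0]
ft_force: [0.3, 0.0, -0.3]
width: 0.0001
```

```bash
python3 - <<'E'
from cell import r, optics
from h import *
d=optics.get_image("wrist");np.savez("wrist1.npz",**d);cv2.imwrite("pics/wrist1.png",d["color"][:,:,::-1])
o=r.get_obs();print(o["clock"],o["position"],o["eef_rot"],o["ft_force"])
np.savez("obs1.npz",p=o["position"],q=o["eef_rot"])
P=cloud(d);c=d["color"].astype(int)
m=((c.min(2)>150)&(P[...,2]>0.085)&(P[...,2]<.13)).astype(np.uint8)
k,l,st,ce=cv2.connectedComponentsWithStats(m)
for i in range(1,k):
    if st[i,4]<40: continue
    q=P[l==i];q=q[q[:,2]>np.percentile(q[:,2],80)-.003]
    print(st[i],ce[i].round(1),q.mean(0).round(4),np.median(q[:,2]).round(4))
E
```

```text
1.6 [ 0.47792386 -0.09708672  0.24792193] [ 9.84806577e-01  1.73653825e-01 -2.87958015e-04 -5.21920900e-04] [-0.28405522 -1.20120341  0.55084513]
[329 112  27  28 525] [341.6 125.5] [ 0.4737 -0.0385  0.1001] 0.1001
[314 147  26  27 489] [326.4 160.2] [ 0.4722 -0.0683  0.1   ] 0.1
[582 150  20  12  46] [592.2 154.8] [0.6795 0.0102 0.0864] 0.0865
[309 184  26  26 481] [321.4 196.1] [ 0.4786 -0.0974  0.102 ] 0.102
[314 216  25  26 468] [325.8 228.9] [ 0.4923 -0.124   0.1016] 0.1017
[328 245  23  20 271] [340.4 254.6] [ 0.5137 -0.1429  0.0999] 0.1
[523 270  16  16  59] [530.1 277.4] [ 0.6902 -0.108   0.0864] 0.0865
```

View pics/wrist1.png

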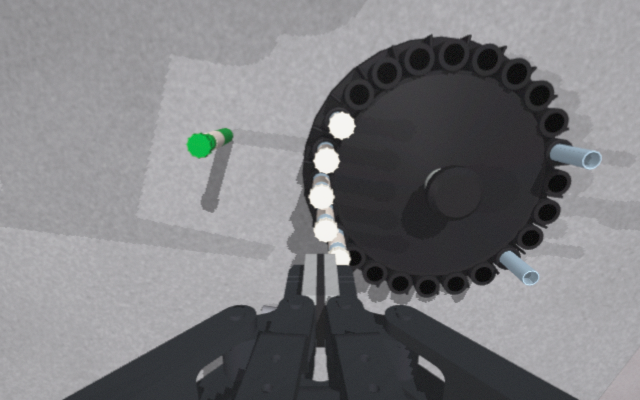

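```bash
python3 - <<'E'
from h import *
from scipy.optimize import least_squares
W=np.array([[.4737,-.0385],[.4722,-.0683],[.4786,-.0974],[.4923,-.1240]])
g=lambda p:np.c_[p[0]+.115*np.cos(p[2]+np.radians(15)*(np.arange(5)-2)),p[1]+.115*np.sin(p[2]+np.radians(15)*(np.arange(5)-2))]
r=least_squares(lambda p:(g(p)[:4]-W).ravel(),[.59,-.055,3.5]);print(r.x,np.degrees(r.x[2]),(r.fun*1e3).round(1));print(g(r.x).round(4))
r2=least_squares(lambda p:(g(p)-np.array([[.4739,-.0361],[.4724,-.0672],[.4791,-.0963],[.4932,-.1231],[.5129,-.1445]])).ravel(),[.59,-.055,3.5]);print(g(r2.x).round(4))
p=r.x*0.5+r2.x*.5;print(p)
# moves: tip vertical; target TCP xy over each cap; y axis angle= phi+90-? 
o=np.load("obs1.npz");T=R.from_quat(o["q"])
print(T.as_matrix().round(4))
for i in range(5):
    a=np.degrees(p[2])+15*(i-2); ya=a+90
    cur=np.degrees(np.arctan2(*T.as_matrix()[[1,0],1]))
    yaw=-(((ya-cur)+180)%360-180)
    print("cap",i+1,g(p)[i].round(4),"shift cm",(T.inv().apply(np.r_[g(p)[i],o["p"][2]]-o["p"])*100).round(2),"yaw",yaw.round(1))
E
```

```text
[ 0.58681084 -0.05862399  3.48684007] 199.7812195871283 [-0.1  0.3  0.   0.1 -0.  -0.1  0.1 -0.2]
[[ 0.4736 -0.0382]
 [ 0.4722 -0.0682]
 [ 0.4786 -0.0975]
 [ 0.4924 -0.1242]
 [ 0.5126 -0.1464]]
[[ 0.4738 -0.0368]
 [ 0.4725 -0.0668]
 [ 0.479  -0.0961]
 [ 0.4929 -0.1227]
 [ 0.5132 -0.1448]]
[ 0.58695352 -0.05768175  3.48880921]
[[ 9.397e-01  3.420e-01 -7.000e-04]
 [ 3.420e-01 -9.397e-01  9.000e-04]
 [-4.000e-04 -1.100e-03 -1.000e+00]]
cap 1 [ 0.4737 -0.0375] shift cm [ 1.64 -5.74  0.01] yaw 30.1
cap 2 [ 0.4724 -0.0675] shift cm [ 0.49 -2.97  0.  ] yaw 15.1
cap 3 [ 0.4788 -0.0968] shift cm [ 0.09  0.   -0.  ] yaw 0.1
cap 4 [ 0.4926 -0.1235] shift cm [ 0.48  2.98 -0.  ] yaw -14.9
cap 5 [ 0.5129 -0.1456] shift cm [ 1.62  5.76 -0.01] yaw -29.9
```

Call:
drive_tool:
  series:
    - {"delta_pos": [1.6,-5.7,3],"yaw": 30}
    - {"delta_pos": [1.6,-5.7,6],"yaw": 30}
    - {"delta_pos": [1.6,-5.7,8],"yaw": 30}
    - {"delta_pos": [1.6,-5.7,10],"yaw": 30}
    - {"delta_pos": [1.6,-5.7,11.6],"yaw": 30}
    - {"delta_pos": [1.6,-5.7,11.6],"yaw": 30}
    - {"delta_pos": [1.6,-5.7,11.6],"yaw": 30}

```text
clock: 2.3
position: [0.4731, -0.0392, 0.132]
eef_rot: [0.996, -0.088, -0.001, -0.0]
ft_force: [-0.6, 0.3, 0.2]
width: -0.0003
```

```bash
python3 - <<'E'
from cell import r, optics
from h import *
for n in["wrist","scene"]:
    d=optics.get_image(n);im=d["color"][:,:,::-1]
    if n=="scene": im=cv2.resize(im[70:200,230:400],None,fx=4.5,fy=4.5,interpolation=cv2.INTER_CUBIC)
    cv2.imwrite(f"pics/{n}2.png",im)
o=r.get_obs();print(o["clock"],o["position"],o["ft_force"])
E
```

```text
2.4 [ 0.47423377 -0.03889228  0.13315788] [-0.35426004 -0.12610051  0.66866505]
```

View pics/wrist2.png

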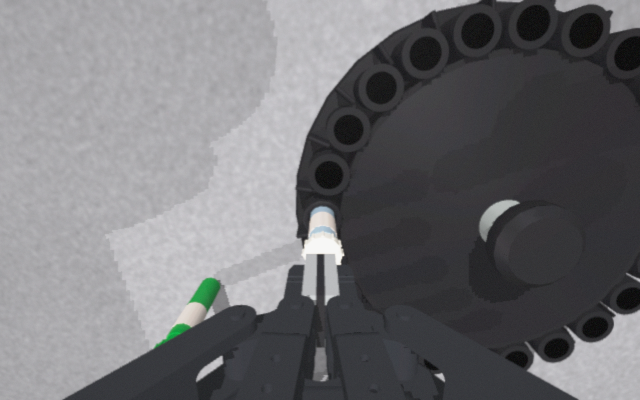

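View pics/scene2.png

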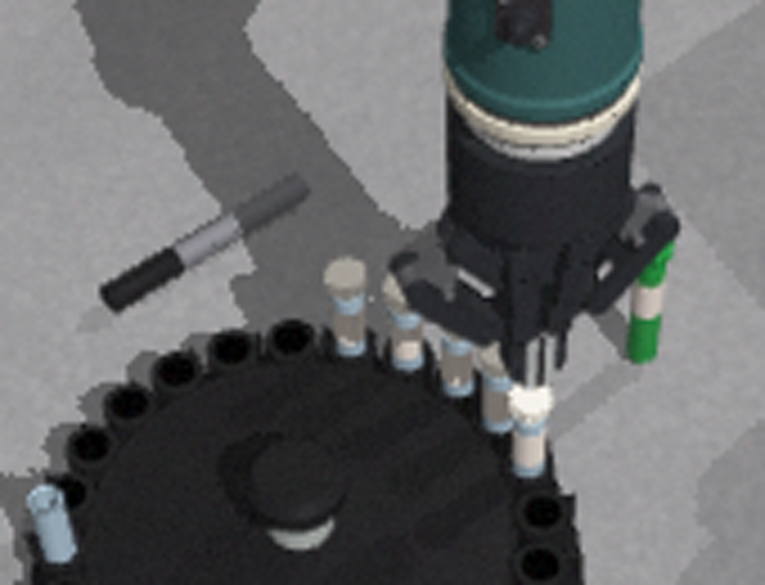

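The tip is centred over cap 1, which the wrist view shows at about (322,247). Now I'll descend in steps and watch the force.

Call:
drive_tool:
  series:
    - {"delta_pos": [0,-0.1,0.5],"yaw": 0}
    - {"delta_pos": [0,-0.1,1.0],"yaw": 0}
    - {"delta_pos": [0,-0.1,1.2],"yaw": 0}
    - {"delta_pos": [0,-0.1,1.3],"yaw": 0}
    - {"delta_pos": [0,-0.1,1.4],"yaw": 0}
    - {"delta_pos": [0,-0.1,1.5],"yaw": 0}
    - {"delta_pos": [0,-0.1,1.6],"yaw": 0}
    - {"delta_pos": [0,-0.1,1.6],"yaw": 0}

```text
clock: 3.2
position: [0.4746, -0.0379, 0.1172]
eef_rot: [0.996, -0.088, 0.001, -0.0]
ft_force: [-0.9, 0.5, 0.7]
width: -0.0002
```

Call:
drive_tool:
  series:
    - {"delta_pos": [0,0,0.05],"yaw": 0}
    - {"delta_pos": [0,0,0.1],"yaw": 0}
    - {"delta_pos": [0,0,0.15],"yaw": 0}
    - {"delta_pos": [0,0,0.2],"yaw": 0}
    - {"delta_pos": [0,0,0.2],"yaw": 0}

```text
clock: 3.7
position: [0.4748, -0.0379, 0.1155]
eef_rot: [0.996, -0.088, 0.001, -0.0]
ft_force: [-0.6, -0.2, 4.4]
width: 0.0003
```

Call:
drive_tool:
  series:
    - {"delta_pos": [0,0,0.05],"yaw": 0}
    - {"delta_pos": [0,0,0.1],"yaw": 0}
    - {"delta_pos": [0,0,0.15],"yaw": 0}
    - {"delta_pos": [0,0,0.2],"yaw": 0}
    - {"delta_pos": [0,0,0.2],"yaw": 0}

```text
clock: 4.2
position: [0.4748, -0.0379, 0.1134]
eef_rot: [0.996, -0.088, 0.001, -0.0]
ft_force: [0.9, -0.4, 4.4]
width: -0.0004
```

Call:
drive_tool:
  series:
    - {"delta_pos": [0,0,0.05],"yaw": 0}
    - {"delta_pos": [0,0,0.1],"yaw": 0}
    - {"delta_pos": [0,0,0.1],"yaw": 0}

```text
clock: 4.5
position: [0.4747, -0.0379, 0.1123]
eef_rot: [0.996, -0.088, 0.001, -0.0]
ft_force: [-0.1, -0.6, 3.9]
width: -0.0003
```

Call:
drive_tool:
  series:
    - {"delta_pos": [0,0,0.03],"yaw": 0}
    - {"delta_pos": [0,0,0.05],"yaw": 0}
    - {"delta_pos": [0,0,0.05],"yaw": 0}

```text
clock: 4.8
position: [0.4749, -0.0379, 0.1119]
eef_rot: [0.996, -0.088, 0.001, -0.0]
ft_force: [0.1, -0.6, 6.4]
width: -0.0001
```

Call:
drive_tool:
  series:
    - {"delta_pos": [0,0,0.03],"yaw": 0}
    - {"delta_pos": [0,0,0.03],"yaw": 0}

```text
clock: 5.0
position: [0.4752, -0.038, 0.112]
eef_rot: [0.996, -0.088, 0.001, -0.0]
ft_force: [0.1, -0.6, 6.3]
width: -0.0004
```

Call:
drive_tool:
  series:
    - {"delta_pos": [0,0,0.05],"yaw": 0}
    - {"delta_pos": [0,0,0.07],"yaw": 0}
    - {"delta_pos": [0,0,0.07],"yaw": 0}

```text
clock: 5.3
position: [0.4758, -0.0381, 0.1119]
eef_rot: [0.996, -0.088, 0.002, -0.0]
ft_force: [-0.1, -0.6, 8.3]
width: -0.0
```

Cap 1 is home: z stays at 0.112 and the force rises to 8 N. Next is cap 2.

Call:
drive_tool:
  series:
    - {"delta_pos": [0,0,-1.0],"yaw": 0}
    - {"delta_pos": [0,0,-2.0],"yaw": 0}
    - {"delta_pos": [0.2,2.95,-2.0],"yaw": -15}
    - {"delta_pos": [0.2,2.95,-2.0],"yaw": -15}
    - {"delta_pos": [0.2,2.95,-2.0],"yaw": -15}
    - {"delta_pos": [0.2,2.95,-2.0],"yaw": -15}

```text
clock: 5.9
position: [0.4723, -0.0673, 0.1319]
eef_rot: [0.999, 0.041, 0.002, -0.0]
ft_force: [-0.5, -0.4, -0.1]
width: -0.0001
```

```bash
cat > look.py <<'E'
import sys
from cell import r, optics
from h import *
k=sys.argv[1]
o=r.get_obs();print(o["clock"],o["position"],o["ft_force"])
d=optics.get_image("wrist");cv2.imwrite(f"pics/wl{k}.png",d["color"][:,:,::-1])
P=cloud(d);c=d["color"].astype(int)
m=((c.min(2)>150)&(P[...,2]>0.085)&(P[...,2]<.13)&(P[...,0]<.6)).astype(np.uint8)
n,l,st,ce=cv2.connectedComponentsWithStats(m)
for i in range(1,n):
    if st[i,4]<40: continue
    q=P[l==i];q=q[q[:,2]>np.percentile(q[:,2],80)-.003]
    print(st[i],ce[i].round(1),q.mean(0).round(4),np.median(q[:,2]).round(4))
E
python3 look.py 3
```

```text
5.9 [ 0.4723149  -0.06734396  0.13194347] [-0.49150408 -0.35703984 -0.07118071]
[ 312  177   42   42 1304] [332.  197.5] [ 0.4753 -0.038   0.0949] 0.0949
[302 234  40  33 944] [321.2 250.6] [ 0.471  -0.0567  0.1253] 0.1256
```

View pics/wl3.png

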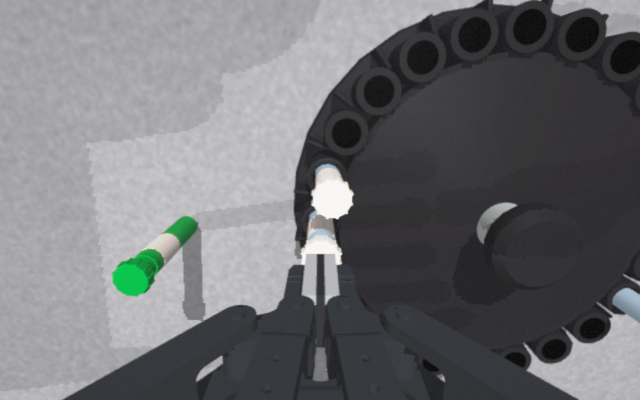

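Cap 1's top reads 94.9 mm, so it is home. Cap 2 is centred under the tip at (321,250).

Call:
drive_tool:
  series:
    - {"delta_pos": [0,0,0.7],"yaw": 0}
    - {"delta_pos": [0,0,1.1],"yaw": 0}
    - {"delta_pos": [0,0,1.3],"yaw": 0}
    - {"delta_pos": [0,0,1.4],"yaw": 0}
    - {"delta_pos": [0,0,1.5],"yaw": 0}
    - {"delta_pos": [0,0,1.6],"yaw": 0}
    - {"delta_pos": [0,0,1.7],"yaw": 0}
    - {"delta_pos": [0,0,1.75],"yaw": 0}

```text
clock: 6.75
position: [0.4732, -0.0673, 0.1152]
eef_rot: [0.999, 0.042, 0.003, 0.0]
ft_force: [-0.4, -0.1, 4.7]
width: 0.0003
```

Call:
drive_tool:
  series:
    - {"delta_pos": [0,0,0.05],"yaw": 0}
    - {"delta_pos": [0,0,0.1],"yaw": 0}
    - {"delta_pos": [0,0,0.15],"yaw": 0}
    - {"delta_pos": [0,0,0.2],"yaw": 0}
    - {"delta_pos": [0,0,0.25],"yaw": 0}
    - {"delta_pos": [0,0,0.3],"yaw": 0}
    - {"delta_pos": [0,0,0.3],"yaw": 0}

```text
clock: 7.45
position: [0.4731, -0.0674, 0.1121]
eef_rot: [0.999, 0.042, 0.003, 0.0]
ft_force: [-0.3, 0.4, 4.2]
width: 0.0002
```

Call:
drive_tool:
  series:
    - {"delta_pos": [0,0,0.03],"yaw": 0}
    - {"delta_pos": [0,0,0.06],"yaw": 0}
    - {"delta_pos": [0,0,0.09],"yaw": 0}
    - {"delta_pos": [0,0,0.09],"yaw": 0}

```text
clock: 7.85
position: [0.4739, -0.0675, 0.112]
eef_rot: [0.999, 0.042, 0.003, 0.0]
ft_force: [-0.0, 0.3, 7.3]
width: 0.0001
```

Call:
drive_tool:
  series:
    - {"delta_pos": [0,0,-1.0],"yaw": 0}
    - {"delta_pos": [0,0,-2.0],"yaw": 0}
    - {"delta_pos": [0.24,2.96,-2.0],"yaw": -15}
    - {"delta_pos": [0.24,2.96,-2.0],"yaw": -15}
    - {"delta_pos": [0.24,2.96,-2.0],"yaw": -15}
    - {"delta_pos": [0.24,2.96,-2.0],"yaw": -15}

```text
clock: 8.45
position: [0.4783, -0.0966, 0.1319]
eef_rot: [0.985, 0.17, 0.003, 0.0]
ft_force: [0.0, 0.3, -0.8]
width: -0.0003
```

```bash
python3 look.py 4
```

```text
8.45 [ 0.47828481 -0.09663169  0.13192892] [ 0.00113665  0.33655414 -0.76463825]
[ 331  120   45   46 1439] [353.4 142.5] [ 0.4738 -0.0385  0.0949] 0.0949
[ 310  177   43   44 1307] [331.  198.8] [ 0.4734 -0.0682  0.0949] 0.0949
[301 234  41  33 898] [321.1 250.8] [ 0.4744 -0.0865  0.125 ] 0.1253
```

View pics/wl4.png

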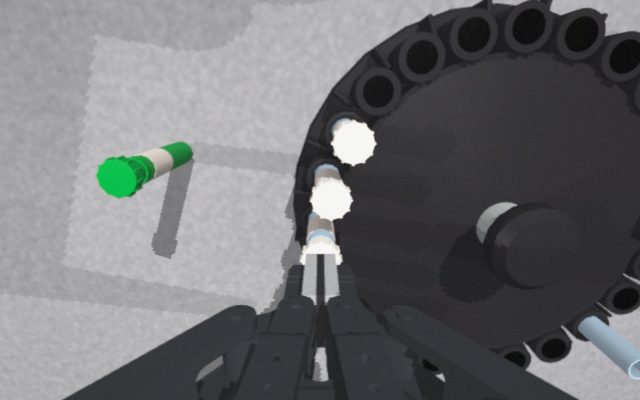

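Caps 1 (353,142) and 2 (331,199) both read 94.9 mm, so they are home. The tip is over cap 3 at (321,250).

Call:
drive_tool:
  series:
    - {"delta_pos": [0,0,0.7],"yaw": 0}
    - {"delta_pos": [0,0,1.0],"yaw": 0}
    - {"delta_pos": [0,0,1.2],"yaw": 0}
    - {"delta_pos": [0,0,1.3],"yaw": 0}
    - {"delta_pos": [0,0,1.4],"yaw": 0}
    - {"delta_pos": [0,0,1.5],"yaw": 0}
    - {"delta_pos": [0,0,1.6],"yaw": 0}
    - {"delta_pos": [0,0,1.7],"yaw": 0}

```text
clock: 9.3
position: [0.4791, -0.0966, 0.1156]
eef_rot: [0.985, 0.171, 0.004, 0.001]
ft_force: [-0.4, -0.1, 4.7]
width: -0.0003
```

Call:
drive_tool:
  series:
    - {"delta_pos": [0,0,0.05],"yaw": 0}
    - {"delta_pos": [0,0,0.1],"yaw": 0}
    - {"delta_pos": [0,0,0.15],"yaw": 0}
    - {"delta_pos": [0,0,0.2],"yaw": 0}
    - {"delta_pos": [0,0,0.25],"yaw": 0}
    - {"delta_pos": [0,0,0.3],"yaw": 0}
    - {"delta_pos": [0,0,0.3],"yaw": 0}

```text
clock: 10.0
position: [0.479, -0.0966, 0.1125]
eef_rot: [0.985, 0.171, 0.004, 0.001]
ft_force: [-0.5, 0.6, 5.0]
width: -0.0001
```

Call:
drive_tool:
  series:
    - {"delta_pos": [0,0,0.03],"yaw": 0}
    - {"delta_pos": [0,0,0.06],"yaw": 0}
    - {"delta_pos": [0,0,0.09],"yaw": 0}
    - {"delta_pos": [0,0,0.12],"yaw": 0}
    - {"delta_pos": [0,0,0.12],"yaw": 0}

```text
clock: 10.5
position: [0.4798, -0.0968, 0.112]
eef_rot: [0.985, 0.171, 0.004, 0.001]
ft_force: [-0.6, 0.4, 7.4]
width: 0.0
```

Call:
drive_tool:
  series:
    - {"delta_pos": [0,0,-1.0],"yaw": 0}
    - {"delta_pos": [0,0,-2.0],"yaw": 0}
    - {"delta_pos": [0.3,2.94,-2.0],"yaw": -15}
    - {"delta_pos": [0.3,2.94,-2.0],"yaw": -15}
    - {"delta_pos": [0.3,2.94,-2.0],"yaw": -15}
    - {"delta_pos": [0.3,2.94,-2.0],"yaw": -15}

```text
clock: 11.1
position: [0.4918, -0.1233, 0.132]
eef_rot: [0.955, 0.297, 0.004, 0.001]
ft_force: [0.2, 0.2, 0.5]
width: -0.0001
```

```bash
python3 look.py 5
```

```text
11.1 [ 0.491825   -0.12329249  0.1320196 ] [0.23940366 0.24610973 0.49949039]
[ 370   66   48   48 1650] [393.7  89.5] [ 0.4734 -0.0388  0.0949] 0.0949
[ 333  122   44   44 1441] [353.9 143.5] [ 0.473  -0.0684  0.0949] 0.0949
[ 310  179   41   42 1302] [329.9 199.8] [ 0.4797 -0.0977  0.0949] 0.0949
[301 234  40  33 892] [320.5 250.8] [ 0.4853 -0.1144  0.1251] 0.1253
```

View pics/wl5.png

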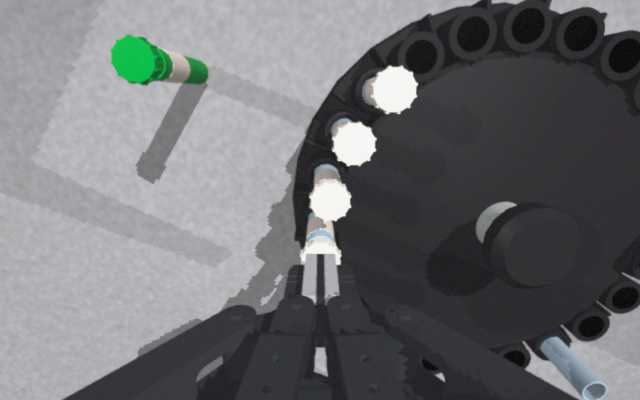

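Caps 1 to 3 (393,90), (354,143) and (330,200) all read 94.9 mm. Cap 4 is under the tip at (320,250).

Call:
drive_tool:
  series:
    - {"delta_pos": [0,0,0.7],"yaw": 0}
    - {"delta_pos": [0,0,1.0],"yaw": 0}
    - {"delta_pos": [0,0,1.2],"yaw": 0}
    - {"delta_pos": [0,0,1.3],"yaw": 0}
    - {"delta_pos": [0,0,1.4],"yaw": 0}
    - {"delta_pos": [0,0,1.5],"yaw": 0}
    - {"delta_pos": [0,0,1.6],"yaw": 0}
    - {"delta_pos": [0,0,1.7],"yaw": 0}

```text
clock: 11.95
position: [0.4926, -0.1234, 0.1157]
eef_rot: [0.955, 0.297, 0.004, 0.002]
ft_force: [-0.4, -0.1, 5.6]
width: -0.0
```

Call:
drive_tool:
  series:
    - {"delta_pos": [0,0,0.05],"yaw": 0}
    - {"delta_pos": [0,0,0.1],"yaw": 0}
    - {"delta_pos": [0,0,0.15],"yaw": 0}
    - {"delta_pos": [0,0,0.2],"yaw": 0}
    - {"delta_pos": [0,0,0.25],"yaw": 0}
    - {"delta_pos": [0,0,0.3],"yaw": 0}
    - {"delta_pos": [0,0,0.3],"yaw": 0}

```text
clock: 12.65
position: [0.4925, -0.1233, 0.1125]
eef_rot: [0.955, 0.297, 0.004, 0.002]
ft_force: [-0.3, -0.0, 4.9]
width: 0.0001
```

Call:
drive_tool:
  series:
    - {"delta_pos": [0,0,0.03],"yaw": 0}
    - {"delta_pos": [0,0,0.06],"yaw": 0}
    - {"delta_pos": [0,0,0.09],"yaw": 0}
    - {"delta_pos": [0,0,0.12],"yaw": 0}
    - {"delta_pos": [0,0,0.12],"yaw": 0}

```text
clock: 13.15
position: [0.4932, -0.1235, 0.112]
eef_rot: [0.955, 0.297, 0.005, 0.002]
ft_force: [-0.4, 0.6, 8.0]
width: -0.0001
```

Call:
drive_tool:
  series:
    - {"delta_pos": [0,0,-1.0],"yaw": 0}
    - {"delta_pos": [0,0,-2.0],"yaw": 0}
    - {"delta_pos": [0.36,2.96,-2.0],"yaw": -15}
    - {"delta_pos": [0.36,2.96,-2.0],"yaw": -15}
    - {"delta_pos": [0.36,2.96,-2.0],"yaw": -15}
    - {"delta_pos": [0.36,2.96,-2.0],"yaw": -15}

```text
clock: 13.75
position: [0.5122, -0.1456, 0.1321]
eef_rot: [0.909, 0.418, 0.004, 0.002]
ft_force: [0.3, -0.3, 0.5]
width: -0.0001
```

```bash
python3 look.py 6
```

```text
13.75 [ 0.51220011 -0.14564052  0.13209246] [ 0.27744013 -0.26680669  0.51619661]
[ 424   17   51   54 1891] [449.9  43.4] [ 0.4734 -0.039   0.095 ] 0.095
[ 368   64   49   50 1657] [392.3  88.4] [ 0.4719 -0.0688  0.095 ] 0.095
[ 331  121   45   46 1445] [352.8 143.4] [ 0.4795 -0.0978  0.0949] 0.0949
[ 308  178   42   44 1301] [328.3 199.7] [ 0.4933 -0.1245  0.0949] 0.0949
[299 233  42  33 916] [319.5 250.4] [ 0.5035 -0.1386  0.125 ] 0.1252
```

View pics/wl6.png

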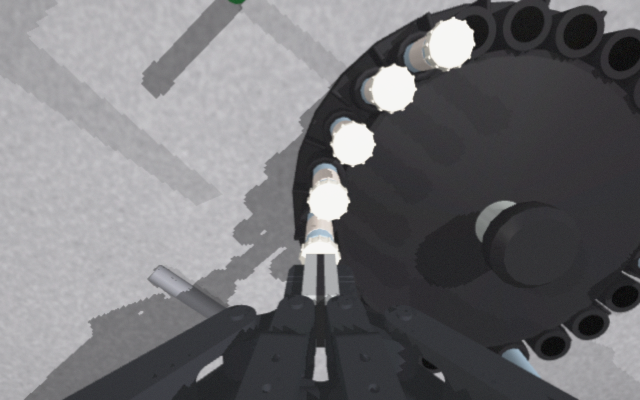

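Caps 1 to 4 read 95 mm and are home. Cap 5 is under the tip at (320,250).

Call:
drive_tool:
  series:
    - {"delta_pos": [0,0,0.7],"yaw": 0}
    - {"delta_pos": [0,0,1.0],"yaw": 0}
    - {"delta_pos": [0,0,1.2],"yaw": 0}
    - {"delta_pos": [0,0,1.3],"yaw": 0}
    - {"delta_pos": [0,0,1.4],"yaw": 0}
    - {"delta_pos": [0,0,1.5],"yaw": 0}
    - {"delta_pos": [0,0,1.6],"yaw": 0}
    - {"delta_pos": [0,0,1.7],"yaw": 0}

```text
clock: 14.6
position: [0.5132, -0.1458, 0.1161]
eef_rot: [0.909, 0.418, 0.005, 0.003]
ft_force: [-0.4, -0.1, 4.8]
width: -0.0002
```

Call:
drive_tool:
  series:
    - {"delta_pos": [0,0,0.05],"yaw": 0}
    - {"delta_pos": [0,0,0.1],"yaw": 0}
    - {"delta_pos": [0,0,0.15],"yaw": 0}
    - {"delta_pos": [0,0,0.2],"yaw": 0}
    - {"delta_pos": [0,0,0.25],"yaw": 0}
    - {"delta_pos": [0,0,0.3],"yaw": 0}
    - {"delta_pos": [0,0,0.3],"yaw": 0}

```text
clock: 15.3
position: [0.5132, -0.1458, 0.113]
eef_rot: [0.909, 0.418, 0.005, 0.003]
ft_force: [0.0, -0.1, 5.6]
width: -0.0002
```

Call:
drive_tool:
  series:
    - {"delta_pos": [0,0,0.05],"yaw": 0}
    - {"delta_pos": [0,0,0.1],"yaw": 0}
    - {"delta_pos": [0,0,0.13],"yaw": 0}
    - {"delta_pos": [0,0,0.16],"yaw": 0}
    - {"delta_pos": [0,0,0.16],"yaw": 0}

```text
clock: 15.8
position: [0.5138, -0.146, 0.112]
eef_rot: [0.909, 0.418, 0.005, 0.003]
ft_force: [-0.4, 0.3, 6.8]
width: 0.0002
```

Call:
drive_tool:
  series:
    - {"delta_pos": [0,0,-2],"yaw": 0}
    - {"delta_pos": [0,0,-6],"yaw": 0}
    - {"delta_pos": [0,3,-10],"yaw": 0}
    - {"delta_pos": [0,6,-13],"yaw": 0}
    - {"delta_pos": [0,6,-13],"yaw": 0}
    - {"delta_pos": [0,6,-13],"yaw": 0}
    - {"delta_pos": [0,6,-13],"yaw": 0}

```text
clock: 16.5
position: [0.5559, -0.1841, 0.24]
eef_rot: [0.909, 0.418, 0.004, 0.002]
ft_force: [-0.9, -0.6, -0.2]
width: 0.0
```

```bash
python3 look.py 7; python3 - <<'E'
from cell import optics
import cv2
d=optics.get_image("scene");cv2.imwrite("pics/sceneend.png",d["color"][:,:,::-1])
E
```

```text
16.5 [ 0.55589137 -0.18405056  0.24001187] [-0.93963173 -0.61189106 -0.2444969 ]
[353   0  30  21 470] [367.2   8.1] [ 0.4745 -0.0707  0.0949] 0.0949
[327  26  29  32 655] [341.1  41.4] [ 0.4789 -0.098   0.0951] 0.0951
[312  69  28  30 589] [326.1  83.5] [ 0.4935 -0.1245  0.095 ] 0.095
[307 109  27  28 533] [319.7 122.7] [ 0.512  -0.1466  0.0949] 0.0949
```

View pics/wl7.png

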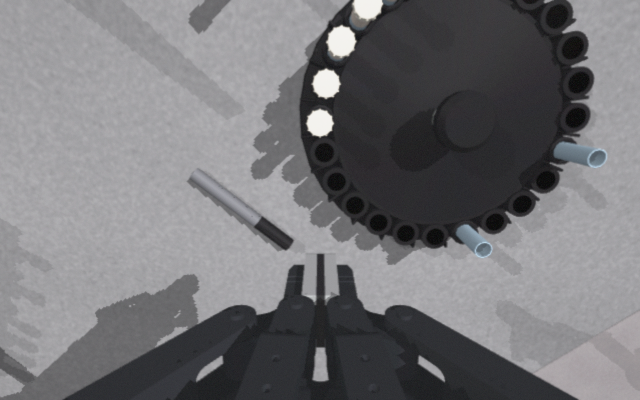

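View pics/sceneend.png

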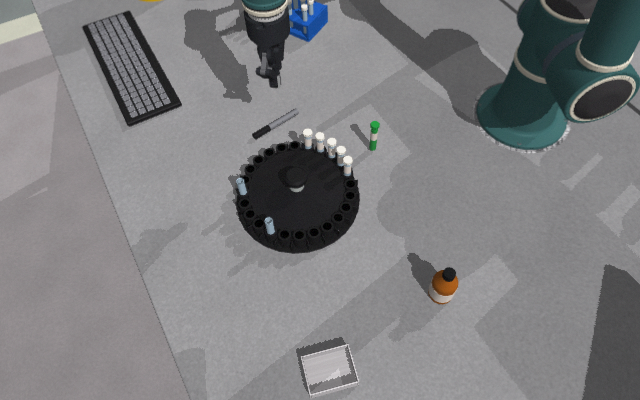

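The wrist view puts caps 2 to 5 at (367,8), (341,41), (326,84) and (320,123), all at 95 mm. Cap 1 is out of frame, but its last reading was 95.0 mm. The scene view shows all five tubes upright and nothing else moved, and the arm is clear.

```bash
python3 - <<'E'
from cell import r, job
print(job.job_done()); print(r.get_obs()["clock"])
E
```

```text
the job is handed in; nothing more can be done
None
the job is handed in; nothing more can be done
```

I pressed all five caps home in order, from tube 1 to tube 5, with closed fingertips, and handed the job in at about 16.5 s. No verdict came back.

- **Force:** it read about 5 N while a cap was sliding and 7–8 N at the stop, well under the 35 N limit. It was read only at the end of each move, so brief peaks in between were not seen.
- **Caps:** the wrist camera measured all five cap tops at 94.9–95.1 mm, against 95 mm for fully home. Cap 1 was out of frame in the last picture, so its 95.0 mm comes from just before cap 5 was pressed.
- **Everything else:** by eye in the final scene picture, the five capped tubes stand upright. The open tubes, bottle, pen, dish and green look-alike are where they were, and the arm is clear.
- **Disagreement:** the top and wrist cameras differed by about 1.5 mm on where the caps stood. I used the average, and the fingertips landed centred on each cap.

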